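# Reload the control bottles in reverse order

### The arm

A 6-joint arm with a two-finger parallel gripper is mounted at the origin on a cart in front of the work surface, level with it; the furniture and walls round the work are solid. World frame = base frame: x ahead of the robot, y to its left, z up, the work surface at z = 0. Lengths are in mm, angles in rad, forces in N, time in s.
With the tool pointing down it reaches from about 275 to 1000 mm from the base axis. Payload 8.4 kg.
Tool frame: the origin (TCP) lies at the very end of the fingers, on their centre line; the grasp point (between the pads) lies 19 mm behind it (r.tcp_to_grasp is the distance from the TCP to the grasp point, in mm); z points along the fingers, y is the line along which they close (so a half turn about z gives the same grasp; the last joint's range is limited). The gripper opens to 85 mm and grips with 20 to 120 N. Pads are 22 mm wide; open, the fingers measure 114 mm over their backs; the gripper's body (76 mm by 85 mm) begins 54 mm behind the grasp point. The pads swing forward as they close: fully open they stand 13 mm farther back than shut.
Start: joints at [1.185, 0.353, 1.633, -0, 1.155, -0.002], TCP at [234.028, 579.533, 231.281] pointing down, gripper open.
Joint ranges: [-2.63, 2.63], [-0.92, 2.1], [0.06, 2.66], [-1.3, 4.44], [0, 2.69], [-3.02, 3.02]. Speed limits (rad/s): [2.22, 2.22, 2.79, 3.14, 3.14, 3.14].

### API

Orientations are given as [roll, pitch, yaw] about the fixed x, y, z axes, in that order (R = Rz(yaw) Ry(pitch) Rx(roll)).
In Python, from rig import r gives the robot as it stands. The module is installed in compiled form; this text tells all that it offers.
- The arm moves only by the tool play_rows, never from a script. Its argument "rows" is a list of rows, each an object with "dp": the shift along the tool's x, y, z in units of 40 mm (1.0 is 40 mm), a list of three; "turn": the turn, a rotation vector about the tool's x, y, z in units of 6 degrees (1.0 is 6 degrees), a list of three; "fingers": the closure, from 0 (fully open) to 1 (shut). In form: [{"dp": [tx, ty, tz], "turn": [wx, wy, wz], "fingers": fingers}, ...]. A call has 1 to 5 rows; each row shifts and turns the commanded pose from where the row before left it, along the tool's axes as they then stand; what a row does not reach is not made up. A row lasts 1/12 s, in which the tool goes at most 41.7 mm and 7.16 degrees, less where a joint would pass 70% of its speed; a pose out of reach is approached as far as the arm can. A call is refused whole if a number of a shift passes 1 or a number of a turn 1, either way. A call with a gripper value outside its range is refused whole. The fingers move at their own pace and stop on an object; "force" is the grip in N (left out, the last holds). Time passes only in rows, so rows that do not move let the fingers close. It gives the time, the measured TCP pose, the force, the opening and the grip force at its end, in the units of the state.
- r.sense(): the state, without advancing time (a new reading comes with each control period).
- r.grab_frame(name): name is "scene" or "top"; returns a dict with "pixels" (480x640x3 uint8, red, green, blue), "fx", "fy", "cx", "cy" (pixels), "pose" (4x4, takes a point from camera to world coordinates). Camera axes: x right, y down, z forward; pixel columns grow to the right and rows downward; lengths in mm; the calibration is good to about 2 mm. A picture is of the moment at which its call begins. There is no depth.
- r.sign_off(): hands the job in; it is judged then, once.
The state is a dict: "clock": time; "qpos": joint angles; "qvel": joint speeds; "joint_efforts": joint torques, N m; "eef_pos": TCP position; "tcp_rot": TCP orientation; "contact_force": force on the tool from outside, world axes, zero at the start; "wrist_torque": the same for the moment, N m; "opening": opening from 0.0 (shut) to 1.0 (fully open); "grasp_force": force on a finger pad.
Only numpy, scipy, OpenCV 4.12 (cv2) and the standard library are available. Lean on these libraries where they do the work, as an engineer would, in place of code of your own. Each camera call takes 0.05 s, during which the arm holds its last target. There are 200 camera calls.

### The job

For the carry-over check the four bottles must run in reverse order: move them from the grey storage rack to the empty aluminium run rack, one to a pocket, so that the bottle that stood at the left end of the storage rack ends up at the right end of the run rack, and so on along the row (the coloured tags on the storage rack show where each one stood). Leave every bottle standing upright on its pocket's floor, tip none over on the way, and do not disturb the glass beaker beside them.

Things in the scene. Friction and masses are not known exactly. Their poses are not given: they have to be found in the camera images.
- red_center (a point): brown glass bottle with red cap, 33 mm across and 62 mm high, loose and round; at the start it stands in one of the four pockets of the grey storage rack. The point is the bottle's centre, 31 mm above its underside; z runs up the bottle. Grip it round the body, at or a little above the centre. The straight body ends below the cap, the cap (23 mm across) is the top 18 mm.
- green_center (a point): brown glass bottle with green cap, 33 mm across and 62 mm high, loose and round; at the start it stands in one of the four pockets of the grey storage rack. The point is the bottle's centre, 31 mm above its underside; z runs up the bottle. Grip it round the body, at or a little above the centre. The straight body ends below the cap, the cap (23 mm across) is the top 18 mm.
- yellow_center (a point): slim white bottle with yellow cap, 28 mm across and 70 mm high, loose and round; at the start it stands in one of the four pockets of the grey storage rack. The point is the bottle's centre, 35 mm above its underside; z runs up the bottle. Grip it round the body, at or a little above the centre. The straight body ends below the cap, the cap (17 mm across) is the top 24 mm.
- blue_center (a point): white bottle with blue cap, 44 mm across and 78 mm high, loose and round; at the start it stands in one of the four pockets of the grey storage rack. The point is the bottle's centre, 39 mm above its underside; z runs up the bottle. Grip it round the body, at or a little above the centre. The straight body ends below the cap, the cap (23 mm across) is the top 24 mm.
- red_tag: flat red label tag, 12x44x4 mm, fixed to the grey storage rack's front ledge, 40 mm in front (-x of the tag's frame) of the centre of the pocket where the red-capped bottle stands at the start; it stays there and so shows the old place when the bottle is gone. Origin: centre of its underside; y runs along the row to the left seen from the robot, x away from the robot. The grey rack is fixed, has 60 mm pockets 64 mm apart, floor 3 mm and rims 9 mm above the bench.
- green_tag: flat green label tag, 12x44x4 mm, fixed to the grey storage rack's front ledge, 40 mm in front (-x of the tag's frame) of the centre of the pocket where the green-capped bottle stands at the start; it stays there and so shows the old place when the bottle is gone. Origin: centre of its underside; y runs along the row to the left seen from the robot, x away from the robot. The grey rack is fixed, has 60 mm pockets 64 mm apart, floor 3 mm and rims 9 mm above the bench.
- yellow_tag: flat yellow label tag, 12x44x4 mm, fixed to the grey storage rack's front ledge, 40 mm in front (-x of the tag's frame) of the centre of the pocket where the yellow-capped bottle stands at the start; it stays there and so shows the old place when the bottle is gone. Origin: centre of its underside; y runs along the row to the left seen from the robot, x away from the robot. The grey rack is fixed, has 60 mm pockets 64 mm apart, floor 3 mm and rims 9 mm above the bench.
- blue_tag: flat blue label tag, 12x44x4 mm, fixed to the grey storage rack's front ledge, 40 mm in front (-x of the tag's frame) of the centre of the pocket where the blue-capped bottle stands at the start; it stays there and so shows the old place when the bottle is gone. Origin: centre of its underside; y runs along the row to the left seen from the robot, x away from the robot. The grey rack is fixed, has 60 mm pockets 64 mm apart, floor 3 mm and rims 9 mm above the bench.
- run_rack: bare aluminium run rack, 68x262x9 mm, fixed on the bench, empty at the start: four square pockets 60x60 mm in a row, each with a black round mat. Origin: centre of the underside; y along the row to the left seen from the robot, x away from the robot. Pocket centres at x = 0, y = +0.096, +0.032, -0.032, -0.096 m; pocket floors 3 mm and rims 9 mm above the bench.
- beaker_center (a point): clear glass beaker, 56 mm across, 69 mm high, a loose bystander just to the left of the racks (another beaker stands far back, out of the way); the point is its centre, half-way up

How it is judged (in metres and radians):
At the end, for the whole second after the job is handed in: All four bottles stand upright (within 0.1 rad) and at rest on the run rack's pocket floors (height within 4 mm, centre within 19 mm of the pocket's centre along either axis), in the reverse of the left-to-right order of their tags on the storage rack (z of red_center in the frame of run_rack between 0.03 and 0.038 m and angle between each of red_center, green_center, yellow_center, blue_center's own z axis and vertical below 0.1 rad and linear speed of each of red_bottle, green_bottle, yellow_bottle, blue_bottle below 0.02 m/s and z of green_center in the frame of run_rack between 0.03 and 0.038 m and z of yellow_center in the frame of run_rack between 0.034 and 0.042 m and z of blue_center in the frame of run_rack between 0.038 and 0.046 m and x of red_center in the frame of run_rack between -0.019 and 0.019 m and (y of red_center in the frame of run_rack between 0.077 and 0.115 m or y of red_center in the frame of run_rack between 0.013 and 0.051 m or y of red_center in the frame of run_rack between -0.051 and -0.013 m or y of red_center in the frame of run_rack between -0.115 and -0.077 m) and x of green_center in the frame of run_rack between -0.019 and 0.019 m and (y of green_center in the frame of run_rack between 0.077 and 0.115 m or y of green_center in the frame of run_rack between 0.013 and 0.051 m or y of green_center in the frame of run_rack between -0.051 and -0.013 m or y of green_center in the frame of run_rack between -0.115 and -0.077 m) and x of yellow_center in the frame of run_rack between -0.019 and 0.019 m and (y of yellow_center in the frame of run_rack between 0.077 and 0.115 m or y of yellow_center in the frame of run_rack between 0.013 and 0.051 m or y of yellow_center in the frame of run_rack between -0.051 and -0.013 m or y of yellow_center in the frame of run_rack between -0.115 and -0.077 m) and x of blue_center in the frame of run_rack between -0.019 and 0.019 m and (y of blue_center in the frame of run_rack between 0.077 and 0.115 m or y of blue_center in the frame of run_rack between 0.013 and 0.051 m or y of blue_center in the frame of run_rack between -0.051 and -0.013 m or y of blue_center in the frame of run_rack between -0.115 and -0.077 m) and ((y of red_tag in the frame of green_tag above 0.02 m and y of green_center in the frame of run_rack above 0.064 m and y of red_center in the frame of run_rack below 0.064 m) or (y of red_tag in the frame of green_tag above 0.02 m and y of green_center in the frame of run_rack above 0 m and y of red_center in the frame of run_rack below 0 m) or (y of red_tag in the frame of green_tag above 0.02 m and y of green_center in the frame of run_rack above -0.064 m and y of red_center in the frame of run_rack below -0.064 m) or (y of red_tag in the frame of green_tag below -0.02 m and y of red_center in the frame of run_rack above 0.064 m and y of green_center in the frame of run_rack below 0.064 m) or (y of red_tag in the frame of green_tag below -0.02 m and y of red_center in the frame of run_rack above 0 m and y of green_center in the frame of run_rack below 0 m) or (y of red_tag in the frame of green_tag below -0.02 m and y of red_center in the frame of run_rack above -0.064 m and y of green_center in the frame of run_rack below -0.064 m)) and ((y of red_tag in the frame of yellow_tag above 0.02 m and y of yellow_center in the frame of run_rack above 0.064 m and y of red_center in the frame of run_rack below 0.064 m) or (y of red_tag in the frame of yellow_tag above 0.02 m and y of yellow_center in the frame of run_rack above 0 m and y of red_center in the frame of run_rack below 0 m) or (y of red_tag in the frame of yellow_tag above 0.02 m and y of yellow_center in the frame of run_rack above -0.064 m and y of red_center in the frame of run_rack below -0.064 m) or (y of red_tag in the frame of yellow_tag below -0.02 m and y of red_center in the frame of run_rack above 0.064 m and y of yellow_center in the frame of run_rack below 0.064 m) or (y of red_tag in the frame of yellow_tag below -0.02 m and y of red_center in the frame of run_rack above 0 m and y of yellow_center in the frame of run_rack below 0 m) or (y of red_tag in the frame of yellow_tag below -0.02 m and y of red_center in the frame of run_rack above -0.064 m and y of yellow_center in the frame of run_rack below -0.064 m)) and ((y of red_tag in the frame of blue_tag above 0.02 m and y of blue_center in the frame of run_rack above 0.064 m and y of red_center in the frame of run_rack below 0.064 m) or (y of red_tag in the frame of blue_tag above 0.02 m and y of blue_center in the frame of run_rack above 0 m and y of red_center in the frame of run_rack below 0 m) or (y of red_tag in the frame of blue_tag above 0.02 m and y of blue_center in the frame of run_rack above -0.064 m and y of red_center in the frame of run_rack below -0.064 m) or (y of red_tag in the frame of blue_tag below -0.02 m and y of red_center in the frame of run_rack above 0.064 m and y of blue_center in the frame of run_rack below 0.064 m) or (y of red_tag in the frame of blue_tag below -0.02 m and y of red_center in the frame of run_rack above 0 m and y of blue_center in the frame of run_rack below 0 m) or (y of red_tag in the frame of blue_tag below -0.02 m and y of red_center in the frame of run_rack above -0.064 m and y of blue_center in the frame of run_rack below -0.064 m)) and ((y of green_tag in the frame of yellow_tag above 0.02 m and y of yellow_center in the frame of run_rack above 0.064 m and y of green_center in the frame of run_rack below 0.064 m) or (y of green_tag in the frame of yellow_tag above 0.02 m and y of yellow_center in the frame of run_rack above 0 m and y of green_center in the frame of run_rack below 0 m) or (y of green_tag in the frame of yellow_tag above 0.02 m and y of yellow_center in the frame of run_rack above -0.064 m and y of green_center in the frame of run_rack below -0.064 m) or (y of green_tag in the frame of yellow_tag below -0.02 m and y of green_center in the frame of run_rack above 0.064 m and y of yellow_center in the frame of run_rack below 0.064 m) or (y of green_tag in the frame of yellow_tag below -0.02 m and y of green_center in the frame of run_rack above 0 m and y of yellow_center in the frame of run_rack below 0 m) or (y of green_tag in the frame of yellow_tag below -0.02 m and y of green_center in the frame of run_rack above -0.064 m and y of yellow_center in the frame of run_rack below -0.064 m)) and ((y of green_tag in the frame of blue_tag above 0.02 m and y of blue_center in the frame of run_rack above 0.064 m and y of green_center in the frame of run_rack below 0.064 m) or (y of green_tag in the frame of blue_tag above 0.02 m and y of blue_center in the frame of run_rack above 0 m and y of green_center in the frame of run_rack below 0 m) or (y of green_tag in the frame of blue_tag above 0.02 m and y of blue_center in the frame of run_rack above -0.064 m and y of green_center in the frame of run_rack below -0.064 m) or (y of green_tag in the frame of blue_tag below -0.02 m and y of green_center in the frame of run_rack above 0.064 m and y of blue_center in the frame of run_rack below 0.064 m) or (y of green_tag in the frame of blue_tag below -0.02 m and y of green_center in the frame of run_rack above 0 m and y of blue_center in the frame of run_rack below 0 m) or (y of green_tag in the frame of blue_tag below -0.02 m and y of green_center in the frame of run_rack above -0.064 m and y of blue_center in the frame of run_rack below -0.064 m)) and ((y of yellow_tag in the frame of blue_tag above 0.02 m and y of blue_center in the frame of run_rack above 0.064 m and y of yellow_center in the frame of run_rack below 0.064 m) or (y of yellow_tag in the frame of blue_tag above 0.02 m and y of blue_center in the frame of run_rack above 0 m and y of yellow_center in the frame of run_rack below 0 m) or (y of yellow_tag in the frame of blue_tag above 0.02 m and y of blue_center in the frame of run_rack above -0.064 m and y of yellow_center in the frame of run_rack below -0.064 m) or (y of yellow_tag in the frame of blue_tag below -0.02 m and y of yellow_center in the frame of run_rack above 0.064 m and y of blue_center in the frame of run_rack below 0.064 m) or (y of yellow_tag in the frame of blue_tag below -0.02 m and y of yellow_center in the frame of run_rack above 0 m and y of blue_center in the frame of run_rack below 0 m) or (y of yellow_tag in the frame of blue_tag below -0.02 m and y of yellow_center in the frame of run_rack above -0.064 m and y of blue_center in the frame of run_rack below -0.064 m))); the robot touches nothing.
It fails at once if a bottle is tipped over (angle between any of red_center, green_center, yellow_center, blue_center's own z axis and vertical above 0.7 rad).
It fails at once if the beaker is pushed 20 mm or more, or tipped (distance of beaker_center from where it was at the start of the episode above 0.02 m or angle between beaker_center's own z axis and vertical above 0.3 rad).
It also fails if it takes over 90 s, if anything falls off the work surface, if the arm or the gripper's body presses on something with over 40 N, if the wrist force passes 120 N, or if a joint passes its speed limit or range.

## Working session

There is one attempt and no reset: what is moved stays moved. The work goes in short steps, Python scripts to look and compute and a tool call to move; the robot and the scene stay as the last step left them, time stands still between calls to the robot, and variables do not carry over. Pictures are saved under pics/ and viewed, at most 14 in all, crops included, and the job is handed in when it is done.

Besides the shell and the picture viewer there is one more tool, called after "Emit:" by a JSON object that holds its "fn" and its "kwargs". play_rows: Moves the arm, as the interface text tells. Its arguments: {"type":"object","properties":{"rows":{"type":"array"},"force":{"type":"number"}},"required":["rows"]}

```bash
mkdir -p pics
python3 - <<'E'
from rig import r
import cv2
for n in("scene","top"):
    f=r.grab_frame(n); cv2.imwrite(f"pics/{n}0.png",f["pixels"][:,:,::-1]); print(n,f["fx"],f["cx"],f["cy"],f["pose"].round(3).tolist())
print(r.sense())
E
```

```text
scene 564.5272778886783 314.42054020812805 229.60088389421267 [[-0.598, -0.41, 0.689, -187.638], [-0.801, 0.288, -0.524, 857.439], [0.016, -0.865, -0.501, 560.928], [0.0, 0.0, 0.0, 1.0]]
top 609.8172477913874 323.2507741945814 238.4791824562404 [[-0.004, -0.995, 0.101, 444.174], [-1.0, 0.006, 0.018, 308.773], [-0.019, -0.101, -0.995, 890.078], [0.0, 0.0, 0.0, 1.0]]
{'clock': 0.1, 'qpos': array([ 1.18458217e+00,  3.53635045e-01,  1.63404648e+00, -2.90846270e-05,
        1.15517506e+00, -2.43288136e-03]), 'qvel': array([-0.00035355, -0.00109271, -0.00128916,  0.00221556,  0.00118295,
       -0.00023882]), 'joint_efforts': array([ 4.75658708e-04, -6.06360483e+01, -3.42820036e+01,  1.42693980e-05,
        3.85600200e-03,  1.70671711e-05]), 'eef_pos': array([233.88969077, 579.13952182, 230.60735462]), 'tcp_rot': array([-3.14032866e+00,  2.35185879e-05,  2.75782316e+00]), 'contact_force': array([0.72995217, 0.04947542, 0.90487084]), 'wrist_torque': array([ 0.03501852,  0.01021135, -0.00628314]), 'grasp_force': 0.0, 'opening': 0.9963021037607904}
```

View pics/scene0.png

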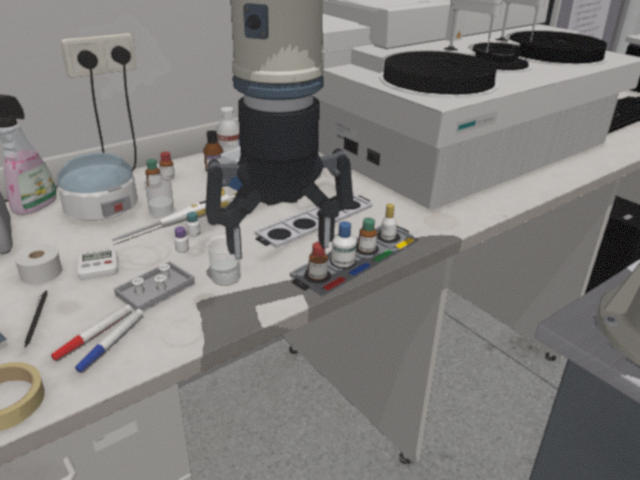

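View pics/top0.png

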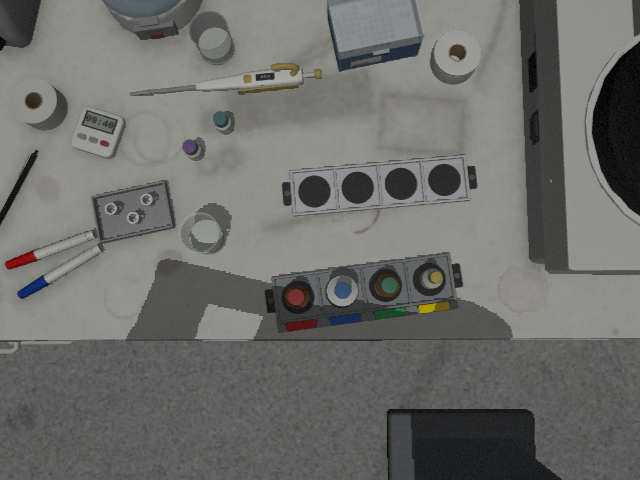

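The top view shows storage rack caps, left to right: red (297,297), blue (342,290), green (388,286), yellow (432,279). Run-rack mats are at (314,191)…(444,180) and the near beaker is at (204,233). So the run-rack order, left to right, must be yellow, green, blue, red.

```bash
cat > h.py <<'E'
from rig import r
import cv2, numpy as np
def ray(f,uv,z):
    P=f["pose"]; d=P[:3,:3]@[(uv[0]-f["cx"])/f["fx"],(uv[1]-f["cy"])/f["fy"],1]; o=P[:3,3]
    return (o+d*(z-o[2])/d[2])[:2]
def blobs(m,lo=40):
    n,l,s,c=cv2.connectedComponentsWithStats(m.astype(np.uint8)*255)
    return [(s[i,4],c[i],s[i,:4]) for i in range(1,n) if s[i,4]>=lo]
HUE={"red":[(0,7),(173,180)],"blue":[(105,122)],"green":[(55,95)],"yellow":[(20,32)]}
def colour(f,n,sat=90,val=40):
    h=cv2.cvtColor(f["pixels"],cv2.COLOR_RGB2HSV).astype(int)
    return sum((h[...,0]>=a)&(h[...,0]<=b) for a,b in HUE[n]).astype(bool)&(h[...,1]>sat)&(h[...,2]>val)
TOP={"red":65,"green":65,"yellow":73,"blue":81}
E
python3 - <<'E'
from h import *
f=r.grab_frame("top"); px=f["pixels"]
m=np.zeros((480,640),bool); m[150:225,285:475]=1
dk=(px.max(2)<60)&m
M=[]
for a,c,b in sorted(blobs(dk,300),key=lambda t:t[1][0]): 
    print("mat",a,c.round(1),b,ray(f,c,4).round(1)); M.append(ray(f,c,4))
M=np.array(M)
if len(M)==4: print("centre",M.mean(0),"pitch",np.linalg.norm(np.diff(M,axis=0),axis=1),"yaw",np.arctan2(*( (M[0]-M[3])*[-1,1])[[0,1]]))
roi=np.zeros((480,640),bool); roi[255:335,268:465]=1
for n in HUE:
    for a,c,b in blobs(colour(f,n)&roi,25): print(n,a,c.round(1),b,"top",ray(f,c,TOP[n]).round(1),"tag",ray(f,c,11).round(1))
E
```

```text
mat 759 [313.8 191.1] [299 176  31  31] [604.8 338.8]
mat 763 [357.1 187.2] [342 172  31  31] [610.1 275.1]
mat 765 [400.4 183.3] [385 168  32  32] [615.4 211.4]
mat 774 [443.8 179.5] [428 164  32  32] [620.7 147.6]
centre [612.75630686 243.21826855] pitch [63.88441355 63.99084278 63.97371619] yaw 0.08254933612897311
red 230 [295.7 296.7] [287 289  18  17] top [449.7 361.6] tag [450.1 365. ]
red 264 [301.  324.8] [285 319  32  12] top [412.1 354.4] tag [410.  357.4]
blue 198 [342.1 289.8] [335 282  16  16] top [458.3 299.1] tag [459.6 298.3]
blue 261 [345.3 318.8] [330 313  31  12] top [420.4 295.3] tag [418.3 294.1]
green 190 [388.9 285. ] [381 277  16  16] top [464.8 236. ] tag [466.2 231.2]
green 249 [389.6 312.9] [374 307  31  12] top [427.5 235.5] tag [426.4 230.7]
yellow 126 [435.  276.8] [428 271  14  12] top [475.2 175.1] tag [477.5 165. ]
yellow 271 [433.5 306.9] [418 301  32  13] top [435.3 178. ] tag [434.6 168.1]
```

Tags and caps agree (64 mm pitch, yaw 0.129; run rack yaw 0.083 at (612.8,243.2)). I'll use one tool yaw of about 1.676, which closes the fingers across the row.

Emit:
{"fn": "play_rows", "kwargs": {"rows": [{"dp": [0,0,0],"turn": [0,0,1],"fingers": 0},{"dp": [0,0,0],"turn": [0,0,1],"fingers": 0},{"dp": [0,0,0],"turn": [0,0,1],"fingers": 0},{"dp": [0,0,0],"turn": [0,0,1],"fingers": 0},{"dp": [0,0,0],"turn": [0,0,1],"fingers": 0}], "force": 40}}

```text
clock: 0.57
eef_pos: [234.0, 579.3, 231.0]
tcp_rot: [-3.141, 0.0, 2.229]
contact_force: [-0.7, 0.0, -0.0]
opening: 1.001
grasp_force: 0.0
```

Emit:
{"fn": "play_rows", "kwargs": {"rows": [{"dp": [0,0,0],"turn": [0,0,1],"fingers": 0},{"dp": [0,0,0],"turn": [0,0,1],"fingers": 0},{"dp": [0,0,0],"turn": [0,0,1],"fingers": 0},{"dp": [0,0,0],"turn": [0,0,1],"fingers": 0},{"dp": [0,0,0],"turn": [0,0,1],"fingers": 0}]}}

```text
clock: 0.98
eef_pos: [233.9, 579.3, 230.9]
tcp_rot: [-3.141, 0.001, 1.705]
contact_force: [-0.4, 0.3, 0.9]
opening: 1.0
grasp_force: 0.0
```

Emit:
{"fn": "play_rows", "kwargs": {"rows": [{"dp": [0,0,0],"turn": [0,0,0.3],"fingers": 0},{"dp": [0,0,0],"turn": [0,0,0],"fingers": 0}]}}

```text
clock: 1.15
eef_pos: [234.0, 579.4, 231.0]
tcp_rot: [-3.141, 0.001, 1.678]
contact_force: [0.3, 0.2, 0.6]
opening: 0.998
grasp_force: 0.0
```

```bash
cat >> h.py <<'E'
from scipy.spatial.transform import Rotation as Ro
PK={"red":(449.7,362.0),"blue":(458.2,299.2),"green":(465.5,236.0),"yellow":(474.7,174.2)}
c,y=np.array([612.8,243.2]),0.0825
PL={n:c+o*np.array([-np.sin(y),np.cos(y)]) for n,o in zip(["yellow","green","blue","red"],[96,32,-32,-96])}
def go(a,b,z=0):
    "rows units (40 mm) in tool axes from point a to point b at the present orientation"
    R=Ro.from_euler("xyz",r.sense()["tcp_rot"]).as_matrix()
    d=np.array([*b,z])-np.array(a if len(a)==3 else [*a,z]); return (R.T@d/40).round(2)
E
python3 - <<'E'
from h import *
s=r.sense(); p=s["eef_pos"]; print(p,s["tcp_rot"])
print("to red above z150",go(p,PK["red"],150))
for n in PK: print(n,"pick->place",go(PK[n],PL[n]))
for a,b in [("red","blue"),("blue","green"),("green","yellow")]: print(a,"place->pick",b,go(PL[a],PK[b]))
E
```

```text
[233.96201847 579.35146313 230.97752196] [-3.14133165e+00  5.00956065e-04  1.67770341e+00]
to red above z150 [-5.98  4.78  2.03]
red pick->place [-5.79  3.68  0.  ]
blue pick->place [-2.6   3.67  0.  ]
green pick->place [ 0.59  3.7  -0.  ]
yellow pick->place [ 3.75  3.68 -0.  ]
red place->pick blue [ 4.2  -3.63 -0.  ]
blue place->pick green [ 1.01 -3.66  0.  ]
green place->pick yellow [-2.15 -3.64  0.  ]
```

Emit:
{"fn": "play_rows", "kwargs": {"rows": [{"dp": [-0.75,0.6,0],"turn": [0,0,0],"fingers": 0},{"dp": [-0.75,0.6,0],"turn": [0,0,0],"fingers": 0},{"dp": [-0.75,0.6,0],"turn": [0,0,0],"fingers": 0},{"dp": [-0.75,0.6,0],"turn": [0,0,0],"fingers": 0},{"dp": [-0.75,0.6,0],"turn": [0,0,0],"fingers": 0}]}}

```text
clock: 1.57
eef_pos: [370.4, 442.0, 231.2]
tcp_rot: [-3.142, 0.0, 1.681]
contact_force: [1.5, -0.0, 0.0]
opening: 0.998
grasp_force: 0.0
```

Emit:
{"fn": "play_rows", "kwargs": {"rows": [{"dp": [-0.75,0.6,0],"turn": [0,0,0],"fingers": 0},{"dp": [-0.75,0.6,0],"turn": [0,0,0],"fingers": 0},{"dp": [-0.75,0.6,0],"turn": [0,0,0],"fingers": 0},{"dp": [0,0,1],"turn": [0,0,0],"fingers": 0},{"dp": [0,0,1],"turn": [0,0,0],"fingers": 0}]}}

```text
clock: 1.98
eef_pos: [454.2, 361.2, 152.7]
tcp_rot: [3.136, -0.003, 1.677]
contact_force: [1.1, -0.1, -1.1]
opening: 1.0
grasp_force: 0.0
```

Emit:
{"fn": "play_rows", "kwargs": {"rows": [{"dp": [0,0,0],"turn": [0,0,0],"fingers": 0},{"dp": [0,0,0],"turn": [0,0,0],"fingers": 0}]}}

```text
clock: 2.15
eef_pos: [449.6, 360.6, 149.9]
tcp_rot: [-3.137, 0.003, 1.68]
contact_force: [-0.8, 1.1, 0.3]
opening: 1.0
grasp_force: 0.0
```

Run:
```python
from h import *
s=r.sense(); p=s["eef_pos"]; print(p,s["tcp_rot"]); print(go(p,PK["red"],17))
f=r.grab_frame("scene"); cv2.imwrite("pics/s1.png",f["pixels"][:,:,::-1])
```

```text
[449.63932131 360.61483002 149.92305471] [-3.13740126e+00  2.60275243e-03  1.67998957e+00]
[0.04 0.02 3.32]
```

View pics/s1.png

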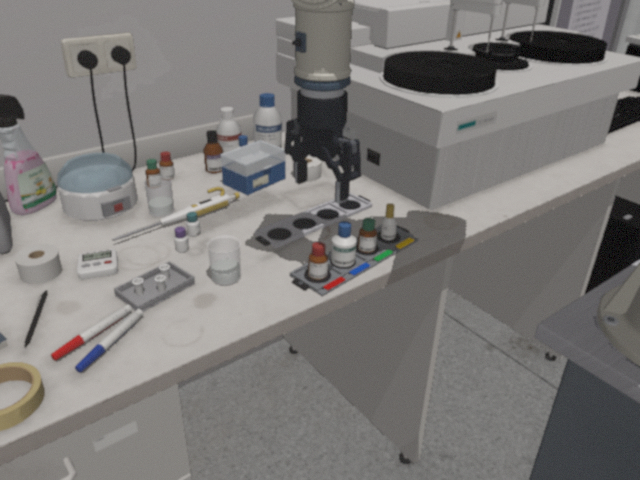

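The gripper hangs over the red bottle (fingertips about (297,180) and (340,200), bottle at (318,262)). Descending.

Emit:
{"fn": "play_rows", "kwargs": {"rows": [{"dp": [0.04,0.02,0.8],"turn": [0,0,0],"fingers": 0},{"dp": [0,0,0.8],"turn": [0,0,0],"fingers": 0},{"dp": [0,0,0.7],"turn": [0,0,0],"fingers": 0},{"dp": [0,0,0.6],"turn": [0,0,0],"fingers": 0},{"dp": [0,0,0.4],"turn": [0,0,0],"fingers": 0}]}}

```text
clock: 2.62
eef_pos: [452.1, 364.8, 19.8]
tcp_rot: [3.14, -0.001, 1.681]
contact_force: [-1.4, -0.7, 0.7]
opening: 1.001
grasp_force: 0.0
```

Emit:
{"fn": "play_rows", "kwargs": {"rows": [{"dp": [0,0,0],"turn": [0,0,0],"fingers": 0.3},{"dp": [0,0,0],"turn": [0,0,0],"fingers": 0.5},{"dp": [0,0,0],"turn": [0,0,0],"fingers": 0.6},{"dp": [0,0,0],"turn": [0,0,0],"fingers": 0.8},{"dp": [0,0,0],"turn": [0,0,0],"fingers": 1}]}}

```text
clock: 3.03
eef_pos: [452.6, 364.5, 21.6]
tcp_rot: [3.139, -0.002, 1.679]
contact_force: [-2.2, -0.5, 8.3]
opening: 0.367
grasp_force: 38.9
```

Emit:
{"fn": "play_rows", "kwargs": {"rows": [{"dp": [0,0,0],"turn": [0,0,0],"fingers": 1},{"dp": [0,0,0],"turn": [0,0,0],"fingers": 1},{"dp": [0,0,0],"turn": [0,0,0],"fingers": 1},{"dp": [0,0,0],"turn": [0,0,0],"fingers": 1},{"dp": [0,0,0],"turn": [0,0,0],"fingers": 1}]}}

```text
clock: 3.45
eef_pos: [452.6, 364.5, 21.6]
tcp_rot: [3.139, -0.002, 1.679]
contact_force: [-2.0, 0.9, 10.0]
opening: 0.364
grasp_force: 39.1
```

Emit:
{"fn": "play_rows", "kwargs": {"rows": [{"dp": [0,0,-0.3],"turn": [0,0,0],"fingers": 1},{"dp": [0,0,-0.6],"turn": [0,0,0],"fingers": 1},{"dp": [0,0,-0.8],"turn": [0,0,0],"fingers": 1},{"dp": [0,0,-0.7],"turn": [0,0,0],"fingers": 1},{"dp": [0,0,-0.4],"turn": [0,0,0],"fingers": 1}]}}

```text
clock: 3.87
eef_pos: [452.8, 364.4, 136.0]
tcp_rot: [3.138, -0.003, 1.679]
contact_force: [1.3, 0.2, 0.4]
opening: 0.362
grasp_force: 40.1
```

Run:
```python
from h import *
s=r.sense(); p=s["eef_pos"]; print(p,s["tcp_rot"],s["opening"],s["grasp_force"]); print(go(p,PL["red"],130))
f=r.grab_frame("scene"); cv2.imwrite("pics/s2.png",cv2.resize(f["pixels"][100:340,200:480,::-1],None,fx=2,fy=2))
```

```text
[452.75306357 364.35691126 135.95294328] [ 3.13757168e+00 -2.54841905e-03  1.67915663e+00] 0.36221565322198196 40.12592934072018
[-5.84  3.59  0.15]
```

View pics/s2.png

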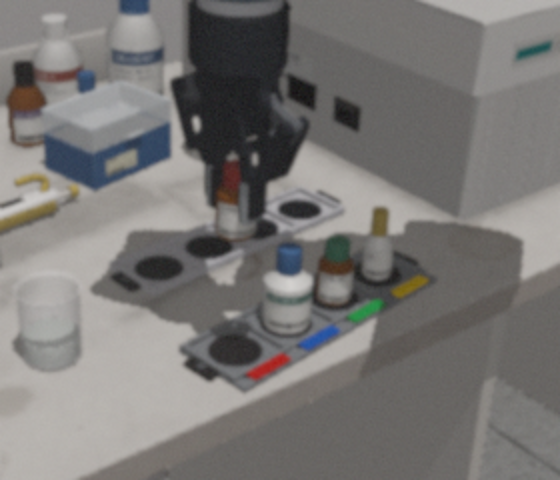

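Red is held upright (crop (235,200)). Carrying it to the run rack's right-end pocket.

Emit:
{"fn": "play_rows", "kwargs": {"rows": [{"dp": [-0.43,0.25,0],"turn": [0,0,0],"fingers": 1},{"dp": [-0.73,0.45,0],"turn": [0,0,0],"fingers": 1},{"dp": [-0.73,0.45,0],"turn": [0,0,0],"fingers": 1},{"dp": [-0.73,0.45,0],"turn": [0,0,0],"fingers": 1},{"dp": [-0.73,0.45,0],"turn": [0,0,0],"fingers": 1}]}}

```text
clock: 4.33
eef_pos: [548.3, 237.9, 132.5]
tcp_rot: [3.14, -0.0, 1.68]
contact_force: [1.0, 0.9, -0.3]
opening: 0.36
grasp_force: 40.1
```

Emit:
{"fn": "play_rows", "kwargs": {"rows": [{"dp": [-0.73,0.45,0],"turn": [0,0,0],"fingers": 1},{"dp": [-0.73,0.45,0],"turn": [0,0,0],"fingers": 1},{"dp": [-0.63,0.4,0],"turn": [0,0,0],"fingers": 1},{"dp": [-0.4,0.24,0],"turn": [0,0,0],"fingers": 1},{"dp": [0,0,0],"turn": [0,0,0],"fingers": 1}]}}

```text
clock: 4.75
eef_pos: [621.9, 143.6, 132.4]
tcp_rot: [3.139, 0.001, 1.676]
contact_force: [-0.5, 0.5, -0.9]
opening: 0.364
grasp_force: 40.1
```

Emit:
{"fn": "play_rows", "kwargs": {"rows": [{"dp": [0,0,0],"turn": [0,0,0],"fingers": 1},{"dp": [0,0,0],"turn": [0,0,0],"fingers": 1}]}}

```text
clock: 4.92
eef_pos: [619.0, 147.0, 131.7]
tcp_rot: [-3.141, -0.0, 1.679]
contact_force: [-0.5, -0.4, 0.5]
opening: 0.365
grasp_force: 40.1
```

Run:
```python
from h import *
s=r.sense(); p=s["eef_pos"]; print(p,s["tcp_rot"],s["opening"],s["grasp_force"]); print(go(p,PL["red"],22.5))
f=r.grab_frame("top"); cv2.imwrite("pics/t2.png",cv2.resize(f["pixels"][140:340,250:500,::-1],None,fx=2,fy=2))
```

```text
[618.98600371 147.04139272 131.693421  ] [-3.14144195e+00 -2.68054352e-04  1.67898104e+00] 0.365467802184738 40.11532625416294
[0.01 0.04 2.73]
```

View pics/t2.png

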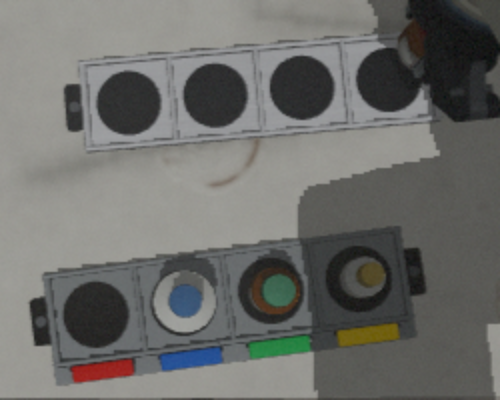

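The red bottle (crop (412,45)) hangs over the right-end mat once parallax is allowed for. Lowering it.

Emit:
{"fn": "play_rows", "kwargs": {"rows": [{"dp": [0,0.04,0.5],"turn": [0,0,0],"fingers": 1},{"dp": [0,0,0.8],"turn": [0,0,0],"fingers": 1},{"dp": [0,0,0.7],"turn": [0,0,0],"fingers": 1},{"dp": [0,0,0.4],"turn": [0,0,0],"fingers": 1},{"dp": [0,0,0.2],"turn": [0,0,0],"fingers": 1}]}}

```text
clock: 5.38
eef_pos: [618.7, 147.7, 24.9]
tcp_rot: [-3.138, 0.0, 1.681]
contact_force: [-0.2, 0.1, -0.2]
opening: 0.364
grasp_force: 40.1
```

Emit:
{"fn": "play_rows", "kwargs": {"rows": [{"dp": [0,0,0.1],"turn": [0,0,0],"fingers": 1},{"dp": [0,0,0],"turn": [0,0,0],"fingers": 1},{"dp": [0,0,0],"turn": [0,0,0],"fingers": 1}]}}

```text
clock: 5.63
eef_pos: [621.7, 147.5, 24.3]
tcp_rot: [3.14, -0.0, 1.68]
contact_force: [0.3, -0.6, -0.7]
opening: 0.359
grasp_force: 40.1
```

Emit:
{"fn": "play_rows", "kwargs": {"rows": [{"dp": [0,0,0.06],"turn": [0,0,0],"fingers": 1},{"dp": [0,0,0],"turn": [0,0,0],"fingers": 1},{"dp": [0,0,0],"turn": [0,0,0],"fingers": 1}]}}

```text
clock: 5.88
eef_pos: [621.5, 146.9, 21.6]
tcp_rot: [3.141, -0.0, 1.679]
contact_force: [-0.1, 0.1, 0.7]
opening: 0.364
grasp_force: 40.2
```

Emit:
{"fn": "play_rows", "kwargs": {"rows": [{"dp": [0,0,0],"turn": [0,0,0],"fingers": 0.55},{"dp": [0,0,0],"turn": [0,0,0],"fingers": 0.4},{"dp": [0,0,0],"turn": [0,0,0],"fingers": 0.2},{"dp": [0,0,0],"turn": [0,0,0],"fingers": 0},{"dp": [0,0,0],"turn": [0,0,0],"fingers": 0}]}}

```text
clock: 6.3
eef_pos: [621.1, 146.8, 20.9]
tcp_rot: [-3.142, -0.0, 1.679]
contact_force: [0.1, 0.1, 0.2]
opening: 0.983
grasp_force: 0.0
```

Emit:
{"fn": "play_rows", "kwargs": {"rows": [{"dp": [0,0,0],"turn": [0,0,0],"fingers": 0},{"dp": [0,0,0],"turn": [0,0,0],"fingers": 0},{"dp": [0,0,0],"turn": [0,0,0],"fingers": 0}]}}

```text
clock: 6.55
eef_pos: [621.0, 146.9, 20.8]
tcp_rot: [-3.141, -0.0, 1.679]
contact_force: [-0.0, -0.4, -0.6]
opening: 0.998
grasp_force: 0.0
```

Emit:
{"fn": "play_rows", "kwargs": {"rows": [{"dp": [0,0,-0.4],"turn": [0,0,0],"fingers": 0},{"dp": [0,0,-0.8],"turn": [0,0,0],"fingers": 0},{"dp": [0,0,-0.9],"turn": [0,0,0],"fingers": 0},{"dp": [0,0,-0.8],"turn": [0,0,0],"fingers": 0},{"dp": [0,0,0],"turn": [0,0,0],"fingers": 0}]}}

```text
clock: 6.97
eef_pos: [624.9, 147.8, 143.7]
tcp_rot: [3.132, -0.001, 1.679]
contact_force: [1.4, 0.7, 0.2]
opening: 1.002
grasp_force: 0.0
```

Run:
```python
from h import *
s=r.sense(); p=s["eef_pos"]; print(p,s["tcp_rot"]); print(go(p,PK["blue"],p[2]))
f=r.grab_frame("scene"); cv2.imwrite("pics/s3.png",cv2.resize(f["pixels"][100:340,200:480,::-1],None,fx=2,fy=2))
```

```text
[624.90179245 147.764321   143.69801351] [ 3.13184836e+00 -1.18360204e-03  1.67924836e+00]
[ 4.21 -3.73 -0.03]
```

View pics/s3.png

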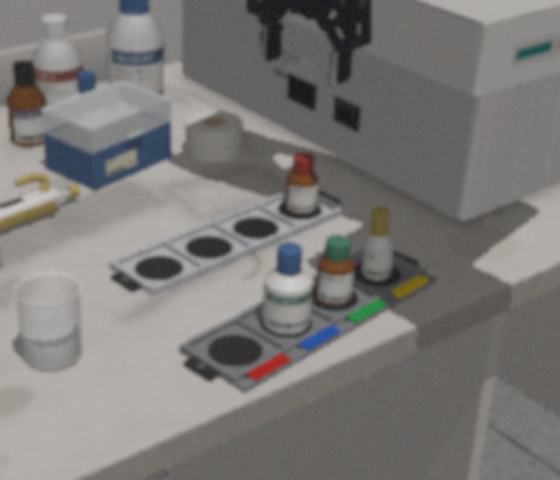

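Red (crop (302,185)) stands upright in the run rack's right pocket. Blue next.

Emit:
{"fn": "play_rows", "kwargs": {"rows": [{"dp": [0.6,-0.52,0],"turn": [0,0,0],"fingers": 0},{"dp": [0.6,-0.52,0],"turn": [0,0,0],"fingers": 0},{"dp": [0.6,-0.52,0],"turn": [0,0,0],"fingers": 0},{"dp": [0.6,-0.52,0],"turn": [0,0,0],"fingers": 0},{"dp": [0.6,-0.52,0],"turn": [0,0,0],"fingers": 0}]}}

```text
clock: 7.43
eef_pos: [502.9, 255.3, 135.7]
tcp_rot: [-3.14, 0.001, 1.679]
contact_force: [0.4, 1.0, -0.9]
opening: 1.0
grasp_force: 0.0
```

Emit:
{"fn": "play_rows", "kwargs": {"rows": [{"dp": [0.6,-0.52,0],"turn": [0,0,0],"fingers": 0},{"dp": [0.6,-0.52,0],"turn": [0,0,0],"fingers": 0},{"dp": [0,0,0],"turn": [0,0,0],"fingers": 0},{"dp": [0,0,0],"turn": [0,0,0],"fingers": 0},{"dp": [0,0,0],"turn": [0,0,0],"fingers": 0}]}}

```text
clock: 7.85
eef_pos: [458.1, 297.9, 136.3]
tcp_rot: [-3.141, 0.001, 1.68]
contact_force: [0.9, 0.2, 0.1]
opening: 0.999
grasp_force: 0.0
```

Run:
```python
from h import *
s=r.sense(); p=s["eef_pos"]; print(p,s["tcp_rot"]); print(go(p,PK["blue"],24))
f=r.grab_frame("top"); roi=np.zeros((480,640),bool); roi[140:335,268:480]=1
for n in ("red","yellow"):
    for a,c_,b in blobs(colour(f,n)&roi,25): print(n,a,b,ray(f,c_,TOP[n]).round(1),PL[n])
```

```text
[458.10731902 297.91319896 136.31824229] [-3.14112971e+00  5.83554785e-04  1.68005579e+00]
[0.03 0.01 2.81]
red 253 [443 163  19  18] [619.8 146.6] [620.71101881 147.52651474]
yellow 132 [420 302  25  12] [433.7 177.9] [604.88898119 338.87348526]
```

Emit:
{"fn": "play_rows", "kwargs": {"rows": [{"dp": [0.03,0,0.7],"turn": [0,0,0],"fingers": 0},{"dp": [0,0,0.8],"turn": [0,0,0],"fingers": 0},{"dp": [0,0,0.7],"turn": [0,0,0],"fingers": 0},{"dp": [0,0,0.4],"turn": [0,0,0],"fingers": 0},{"dp": [0,0,0.21],"turn": [0,0,0],"fingers": 0}]}}

```text
clock: 8.32
eef_pos: [457.6, 297.5, 21.8]
tcp_rot: [-3.138, 0.002, 1.678]
contact_force: [-0.7, -0.7, -0.0]
opening: 1.004
grasp_force: 0.0
```

Emit:
{"fn": "play_rows", "kwargs": {"rows": [{"dp": [0,0,0],"turn": [0,0,0],"fingers": 0.2},{"dp": [0,0,0],"turn": [0,0,0],"fingers": 0.4},{"dp": [0,0,0],"turn": [0,0,0],"fingers": 0.5},{"dp": [0,0,0],"turn": [0,0,0],"fingers": 0.7},{"dp": [0,0,0],"turn": [0,0,0],"fingers": 1}]}}

```text
clock: 8.73
eef_pos: [459.1, 299.8, 26.0]
tcp_rot: [3.139, -0.001, 1.679]
contact_force: [-0.3, -1.0, 5.1]
opening: 0.485
grasp_force: 40.7
```

Emit:
{"fn": "play_rows", "kwargs": {"rows": [{"dp": [0,0,0],"turn": [0,0,0],"fingers": 1},{"dp": [0,0,0],"turn": [0,0,0],"fingers": 1},{"dp": [0,0,0],"turn": [0,0,0],"fingers": 1}]}}

```text
clock: 8.98
eef_pos: [459.0, 299.8, 26.0]
tcp_rot: [3.139, -0.001, 1.679]
contact_force: [1.0, -0.9, 7.8]
opening: 0.483
grasp_force: 41.0
```

Emit:
{"fn": "play_rows", "kwargs": {"rows": [{"dp": [0,0,-0.3],"turn": [0,0,0],"fingers": 1},{"dp": [0,0,-0.6],"turn": [0,0,0],"fingers": 1},{"dp": [0,0,-0.8],"turn": [0,0,0],"fingers": 1},{"dp": [0,0,-0.7],"turn": [0,0,0],"fingers": 1},{"dp": [0,0,-0.4],"turn": [0,0,0],"fingers": 1}]}}

```text
clock: 9.4
eef_pos: [459.1, 300.2, 140.7]
tcp_rot: [3.138, -0.002, 1.679]
contact_force: [1.0, -0.8, -1.5]
opening: 0.485
grasp_force: 40.8
```

Run:
```python
from h import *
s=r.sense(); p=s["eef_pos"]; print(p,s["tcp_rot"],s["opening"],s["grasp_force"]); print(go(p,PL["blue"],130))
f=r.grab_frame("scene"); cv2.imwrite("pics/s4.png",cv2.resize(f["pixels"][100:340,200:480,::-1],None,fx=2,fy=2))
```

```text
[459.13879523 300.15616965 140.69894321] [ 3.13779793e+00 -1.99843333e-03  1.67929961e+00] 0.4851171699037644 40.849336704122834
[-2.63  3.64  0.28]
```

View pics/s4.png

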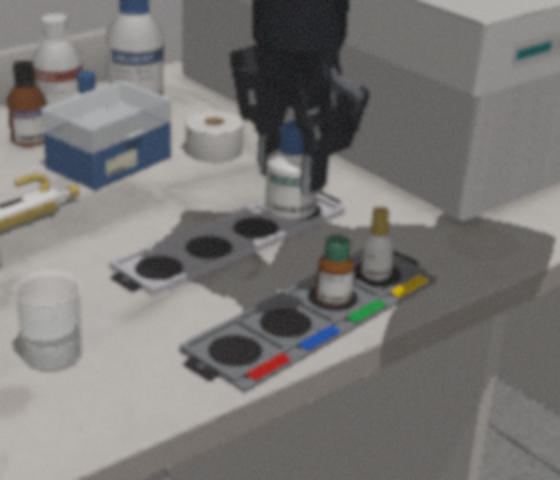

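Blue is held upright (crop (290,170)). Carrying it to the run pocket left of red.

Emit:
{"fn": "play_rows", "kwargs": {"rows": [{"dp": [-0.2,0.3,0],"turn": [0,0,0],"fingers": 1},{"dp": [-0.45,0.62,0],"turn": [0,0,0],"fingers": 1},{"dp": [-0.45,0.62,0],"turn": [0,0,0],"fingers": 1},{"dp": [-0.45,0.62,0],"turn": [0,0,0],"fingers": 1},{"dp": [-0.45,0.62,0],"turn": [0,0,0],"fingers": 1}]}}

```text
clock: 9.87
eef_pos: [578.4, 230.4, 136.1]
tcp_rot: [-3.141, 0.0, 1.68]
contact_force: [1.0, 0.3, -0.4]
opening: 0.484
grasp_force: 40.8
```

Emit:
{"fn": "play_rows", "kwargs": {"rows": [{"dp": [-0.43,0.56,0],"turn": [0,0,0],"fingers": 1},{"dp": [-0.2,0.3,0],"turn": [0,0,0],"fingers": 1},{"dp": [0,0,0],"turn": [0,0,0],"fingers": 1},{"dp": [0,0,0],"turn": [0,0,0],"fingers": 1},{"dp": [0,0,0],"turn": [0,0,0],"fingers": 1}]}}

```text
clock: 10.28
eef_pos: [612.9, 210.6, 135.9]
tcp_rot: [-3.14, 0.0, 1.679]
contact_force: [0.5, -0.1, -1.0]
opening: 0.484
grasp_force: 40.8
```

Run:
```python
from h import *
s=r.sense(); p=s["eef_pos"]; print(p,s["tcp_rot"],s["opening"],s["grasp_force"]); print(go(p,PL["blue"],27))
```

```text
[612.8964329  210.63029217 135.87621554] [-3.13973075e+00  5.76693703e-05  1.67921279e+00] 0.48377097220605986 40.846543633088004
[0.01 0.07 2.72]
```

Emit:
{"fn": "play_rows", "kwargs": {"rows": [{"dp": [0,0.07,0.5],"turn": [0,0,0],"fingers": 1},{"dp": [0,0,0.8],"turn": [0,0,0],"fingers": 1},{"dp": [0,0,0.7],"turn": [0,0,0],"fingers": 1},{"dp": [0,0,0.4],"turn": [0,0,0],"fingers": 1},{"dp": [0,0,0.2],"turn": [0,0,0],"fingers": 1}]}}

```text
clock: 10.7
eef_pos: [613.9, 211.2, 29.8]
tcp_rot: [-3.137, 0.001, 1.681]
contact_force: [-1.4, 0.9, -0.9]
opening: 0.48
grasp_force: 40.8
```

Emit:
{"fn": "play_rows", "kwargs": {"rows": [{"dp": [0,0,0.1],"turn": [0,0,0],"fingers": 1},{"dp": [0,0,0],"turn": [0,0,0],"fingers": 1},{"dp": [0,0,0],"turn": [0,0,0],"fingers": 1}]}}

```text
clock: 10.95
eef_pos: [617.4, 211.4, 29.6]
tcp_rot: [3.14, -0.0, 1.68]
contact_force: [-0.4, 1.1, 0.0]
opening: 0.486
grasp_force: 40.8
```

Emit:
{"fn": "play_rows", "kwargs": {"rows": [{"dp": [0,0,0.09],"turn": [0,0,0],"fingers": 1},{"dp": [0,0,0],"turn": [0,0,0],"fingers": 1},{"dp": [0,0,0],"turn": [0,0,0],"fingers": 1}]}}

```text
clock: 11.2
eef_pos: [618.0, 211.2, 26.0]
tcp_rot: [3.139, -0.001, 1.679]
contact_force: [0.8, 1.4, 3.6]
opening: 0.482
grasp_force: 41.2
```

Emit:
{"fn": "play_rows", "kwargs": {"rows": [{"dp": [0,0,0],"turn": [0,0,0],"fingers": 0.45},{"dp": [0,0,0],"turn": [0,0,0],"fingers": 0.3},{"dp": [0,0,0],"turn": [0,0,0],"fingers": 0.1},{"dp": [0,0,0],"turn": [0,0,0],"fingers": 0},{"dp": [0,0,0],"turn": [0,0,0],"fingers": 0}]}}

```text
clock: 11.62
eef_pos: [616.8, 210.7, 24.8]
tcp_rot: [-3.141, 0.0, 1.679]
contact_force: [-1.3, 0.4, -0.4]
opening: 1.0
grasp_force: 0.0
```

Emit:
{"fn": "play_rows", "kwargs": {"rows": [{"dp": [0,0,0],"turn": [0,0,0],"fingers": 0},{"dp": [0,0,0],"turn": [0,0,0],"fingers": 0},{"dp": [0,0,0],"turn": [0,0,0],"fingers": 0}]}}

```text
clock: 11.87
eef_pos: [616.9, 210.8, 24.8]
tcp_rot: [-3.141, 0.0, 1.679]
contact_force: [0.0, -0.0, -0.0]
opening: 0.997
grasp_force: 0.0
```

Emit:
{"fn": "play_rows", "kwargs": {"rows": [{"dp": [0,0,-0.4],"turn": [0,0,0],"fingers": 0},{"dp": [0,0,-0.8],"turn": [0,0,0],"fingers": 0},{"dp": [0,0,-0.9],"turn": [0,0,0],"fingers": 0},{"dp": [0,0,-0.6],"turn": [0,0,0],"fingers": 0},{"dp": [0,0,0],"turn": [0,0,0],"fingers": 0}]}}

```text
clock: 12.28
eef_pos: [620.2, 211.9, 138.8]
tcp_rot: [3.133, -0.002, 1.679]
contact_force: [1.0, 0.3, -0.6]
opening: 1.002
grasp_force: 0.0
```

Run:
```python
from h import *
s=r.sense(); p=s["eef_pos"]; print(p,s["tcp_rot"]); print(go(p,PK["green"],p[2]))
```

```text
[620.16765213 211.91842181 138.76075589] [ 3.13318298e+00 -1.88939512e-03  1.67925907e+00]
[ 1.02 -3.78 -0.03]
```

Emit:
{"fn": "play_rows", "kwargs": {"rows": [{"dp": [0.2,-0.74,0],"turn": [0,0,0],"fingers": 0},{"dp": [0.2,-0.74,0],"turn": [0,0,0],"fingers": 0},{"dp": [0.2,-0.74,0],"turn": [0,0,0],"fingers": 0},{"dp": [0.2,-0.74,0],"turn": [0,0,0],"fingers": 0},{"dp": [0.2,-0.74,0],"turn": [0,0,0],"fingers": 0}]}}

```text
clock: 12.7
eef_pos: [463.8, 234.4, 132.3]
tcp_rot: [-3.141, 0.0, 1.679]
contact_force: [-0.5, 0.4, 0.2]
opening: 1.001
grasp_force: 0.0
```

Emit:
{"fn": "play_rows", "kwargs": {"rows": [{"dp": [0,0,0],"turn": [0,0,0],"fingers": 0},{"dp": [0,0,0],"turn": [0,0,0],"fingers": 0},{"dp": [0,0,0],"turn": [0,0,0],"fingers": 0}]}}

```text
clock: 12.95
eef_pos: [466.1, 234.8, 132.9]
tcp_rot: [3.141, -0.0, 1.68]
contact_force: [-0.3, -1.4, 0.8]
opening: 1.005
grasp_force: 0.0
```

Run:
```python
from h import *
s=r.sense(); p=s["eef_pos"]; print(p,s["tcp_rot"]); print(go(p,PK["green"],18))
f=r.grab_frame("top"); cv2.imwrite("pics/t3.png",cv2.resize(f["pixels"][140:340,250:500,::-1],None,fx=2,fy=2))
roi=np.zeros((480,640),bool); roi[140:240,268:480]=1
for n in ("red","blue"):
    for a,c_,b in blobs(colour(f,n)&roi,25): print(n,a,b,ray(f,c_,TOP[n]).round(1),PL[n])
```

```text
[466.10692434 234.78005278 132.93609154] [ 3.14072891e+00 -1.58782004e-04  1.67967476e+00]
[ 0.03 -0.01  2.87]
red 228 [443 163  19  18] [619.7 146.4] [620.71101881 147.52651474]
blue 150 [399 164  16  16] [616.8 210.7] [615.43700627 211.30883825]
```

View pics/t3.png

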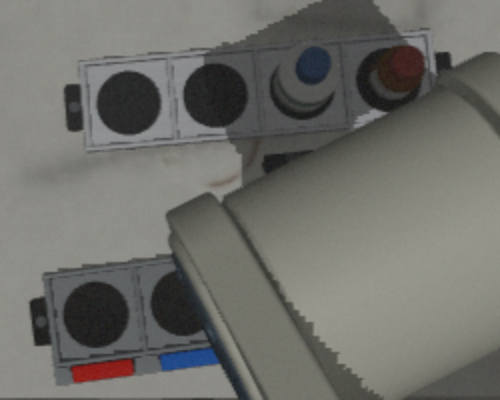

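Red (crop (405,65)) and blue (313,65) stand within 2 mm of their pocket centres. Picking green.

Emit:
{"fn": "play_rows", "kwargs": {"rows": [{"dp": [0.03,0,0.7],"turn": [0,0,0],"fingers": 0},{"dp": [0,0,0.8],"turn": [0,0,0],"fingers": 0},{"dp": [0,0,0.7],"turn": [0,0,0],"fingers": 0},{"dp": [0,0,0.45],"turn": [0,0,0],"fingers": 0},{"dp": [0,0,0.2],"turn": [0,0,0],"fingers": 0}]}}

```text
clock: 13.42
eef_pos: [465.0, 234.9, 16.1]
tcp_rot: [-3.139, 0.001, 1.678]
contact_force: [-0.5, -0.4, -0.4]
opening: 0.999
grasp_force: 0.0
```

Emit:
{"fn": "play_rows", "kwargs": {"rows": [{"dp": [0,0,0],"turn": [0,0,0],"fingers": 0.3},{"dp": [0,0,0],"turn": [0,0,0],"fingers": 0.5},{"dp": [0,0,0],"turn": [0,0,0],"fingers": 0.6},{"dp": [0,0,0],"turn": [0,0,0],"fingers": 0.8},{"dp": [0,0,0],"turn": [0,0,0],"fingers": 1}]}}

```text
clock: 13.83
eef_pos: [466.3, 236.2, 20.3]
tcp_rot: [3.139, -0.001, 1.679]
contact_force: [-1.0, -1.5, 5.7]
opening: 0.365
grasp_force: 39.1
```

Emit:
{"fn": "play_rows", "kwargs": {"rows": [{"dp": [0,0,0],"turn": [0,0,0],"fingers": 1},{"dp": [0,0,0],"turn": [0,0,0],"fingers": 1},{"dp": [0,0,0],"turn": [0,0,0],"fingers": 1}]}}

```text
clock: 14.08
eef_pos: [466.3, 236.2, 20.3]
tcp_rot: [3.139, -0.001, 1.679]
contact_force: [-0.3, -0.1, 4.0]
opening: 0.364
grasp_force: 39.1
```

Emit:
{"fn": "play_rows", "kwargs": {"rows": [{"dp": [0,0,-0.3],"turn": [0,0,0],"fingers": 1},{"dp": [0,0,-0.6],"turn": [0,0,0],"fingers": 1},{"dp": [0,0,-0.8],"turn": [0,0,0],"fingers": 1},{"dp": [0,0,-0.7],"turn": [0,0,0],"fingers": 1},{"dp": [0,0,-0.4],"turn": [0,0,0],"fingers": 1}]}}

```text
clock: 14.5
eef_pos: [466.6, 236.4, 135.2]
tcp_rot: [3.137, -0.002, 1.679]
contact_force: [1.3, 0.5, -1.2]
opening: 0.366
grasp_force: 39.9
```

Run:
```python
from h import *
s=r.sense(); p=s["eef_pos"]; print(p,s["tcp_rot"],s["opening"],s["grasp_force"]); print(go(p,PL["green"],130))
f=r.grab_frame("scene"); cv2.imwrite("pics/s5.png",cv2.resize(f["pixels"][100:340,200:480,::-1],None,fx=2,fy=2))
```

```text
[466.61562322 236.40846747 135.22364079] [ 3.13735333e+00 -1.59501529e-03  1.67923949e+00] 0.36585731166588387 39.868067619390786
[0.57 3.67 0.15]
```

View pics/s5.png

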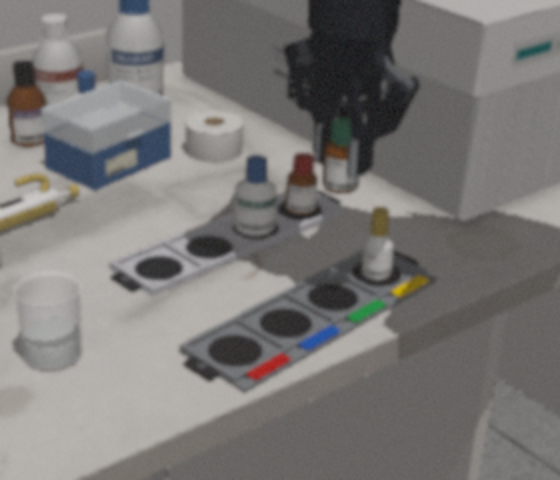

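Green is held upright (crop (340,160)); blue and red stand in the run rack.

Emit:
{"fn": "play_rows", "kwargs": {"rows": [{"dp": [0.06,0.3,0],"turn": [0,0,0],"fingers": 1},{"dp": [0.12,0.72,0],"turn": [0,0,0],"fingers": 1},{"dp": [0.12,0.72,0],"turn": [0,0,0],"fingers": 1},{"dp": [0.12,0.72,0],"turn": [0,0,0],"fingers": 1},{"dp": [0.12,0.72,0],"turn": [0,0,0],"fingers": 1}]}}

```text
clock: 14.97
eef_pos: [590.7, 271.3, 132.0]
tcp_rot: [3.141, -0.0, 1.679]
contact_force: [0.7, 0.2, -0.2]
opening: 0.365
grasp_force: 39.9
```

Emit:
{"fn": "play_rows", "kwargs": {"rows": [{"dp": [0.04,0.35,0],"turn": [0,0,0],"fingers": 1},{"dp": [0.02,0.17,0],"turn": [0,0,0],"fingers": 1},{"dp": [0,0,0],"turn": [0,0,0],"fingers": 1},{"dp": [0,0,0],"turn": [0,0,0],"fingers": 1},{"dp": [0,0,0],"turn": [0,0,0],"fingers": 1}]}}

```text
clock: 15.38
eef_pos: [608.5, 275.2, 131.0]
tcp_rot: [-3.14, 0.0, 1.679]
contact_force: [-0.5, -0.5, 0.1]
opening: 0.365
grasp_force: 39.9
```

Run:
```python
from h import *
s=r.sense(); p=s["eef_pos"]; print(p,s["tcp_rot"],s["opening"],s["grasp_force"]); print(go(p,PL["green"],21))
```

```text
[608.53921539 275.24003187 130.95483653] [-3.14043839e+00  2.94792960e-04  1.67930321e+00] 0.3654034395468731 39.89047709852457
[-0.01  0.04  2.75]
```

Emit:
{"fn": "play_rows", "kwargs": {"rows": [{"dp": [0,0.02,0.5],"turn": [0,0,0],"fingers": 1},{"dp": [0,0,0.8],"turn": [0,0,0],"fingers": 1},{"dp": [0,0,0.7],"turn": [0,0,0],"fingers": 1},{"dp": [0,0,0.4],"turn": [0,0,0],"fingers": 1},{"dp": [0,0,0.2],"turn": [0,0,0],"fingers": 1}]}}

```text
clock: 15.8
eef_pos: [608.0, 274.8, 24.5]
tcp_rot: [-3.137, 0.001, 1.679]
contact_force: [-0.4, 0.2, -0.9]
opening: 0.369
grasp_force: 39.9
```

Emit:
{"fn": "play_rows", "kwargs": {"rows": [{"dp": [0,0,0.1],"turn": [0,0,0],"fingers": 1},{"dp": [0,0,0],"turn": [0,0,0],"fingers": 1},{"dp": [0,0,0.05],"turn": [0,0,0],"fingers": 1},{"dp": [0,0,0],"turn": [0,0,0],"fingers": 1},{"dp": [0,0,0],"turn": [0,0,0],"fingers": 1}]}}

```text
clock: 16.22
eef_pos: [611.3, 276.0, 22.1]
tcp_rot: [3.14, -0.001, 1.679]
contact_force: [-1.0, 0.5, -0.8]
opening: 0.362
grasp_force: 39.9
```

Emit:
{"fn": "play_rows", "kwargs": {"rows": [{"dp": [0,0,0.06],"turn": [0,0,0],"fingers": 1},{"dp": [0,0,0],"turn": [0,0,0],"fingers": 1},{"dp": [0,0,0],"turn": [0,0,0],"fingers": 1}]}}

```text
clock: 16.47
eef_pos: [611.6, 276.1, 20.3]
tcp_rot: [3.14, -0.001, 1.679]
contact_force: [-2.5, -1.0, 10.0]
opening: 0.367
grasp_force: 41.0
```

Emit:
{"fn": "play_rows", "kwargs": {"rows": [{"dp": [0,0,0],"turn": [0,0,0],"fingers": 0.55},{"dp": [0,0,0],"turn": [0,0,0],"fingers": 0.4},{"dp": [0,0,0],"turn": [0,0,0],"fingers": 0.2},{"dp": [0,0,0],"turn": [0,0,0],"fingers": 0},{"dp": [0,0,0],"turn": [0,0,0],"fingers": 0}]}}

```text
clock: 16.88
eef_pos: [610.6, 275.6, 18.3]
tcp_rot: [-3.141, 0.0, 1.679]
contact_force: [0.2, 0.8, 0.1]
opening: 0.985
grasp_force: 0.0
```

Emit:
{"fn": "play_rows", "kwargs": {"rows": [{"dp": [0,0,0],"turn": [0,0,0],"fingers": 0},{"dp": [0,0,0],"turn": [0,0,0],"fingers": 0},{"dp": [0,0,0],"turn": [0,0,0],"fingers": 0}]}}

```text
clock: 17.13
eef_pos: [610.7, 275.7, 18.4]
tcp_rot: [-3.142, 0.0, 1.679]
contact_force: [0.0, -0.5, 0.5]
opening: 0.999
grasp_force: 0.0
```

Emit:
{"fn": "play_rows", "kwargs": {"rows": [{"dp": [0,0,-0.4],"turn": [0,0,0],"fingers": 0},{"dp": [0,0,-0.8],"turn": [0,0,0],"fingers": 0},{"dp": [0,0,-0.9],"turn": [0,0,0],"fingers": 0},{"dp": [0,0,-0.7],"turn": [0,0,0],"fingers": 0},{"dp": [0,0,0],"turn": [0,0,0],"fingers": 0}]}}

```text
clock: 17.55
eef_pos: [614.1, 277.2, 137.0]
tcp_rot: [3.133, -0.003, 1.679]
contact_force: [1.9, 0.9, 0.3]
opening: 1.0
grasp_force: 0.0
```

Run:
```python
from h import *
s=r.sense(); p=s["eef_pos"]; print(p,s["tcp_rot"]); print(go((610.8,275.5),PK["yellow"]))
```

```text
[614.09351022 277.20998644 137.03203354] [ 3.13265459e+00 -2.84992820e-03  1.67920161e+00]
[-2.15 -3.66 -0.04]
```

Emit:
{"fn": "play_rows", "kwargs": {"rows": [{"dp": [-0.36,-0.61,0],"turn": [0,0,0],"fingers": 0},{"dp": [-0.36,-0.61,0],"turn": [0,0,0],"fingers": 0},{"dp": [-0.36,-0.61,0],"turn": [0,0,0],"fingers": 0},{"dp": [-0.36,-0.61,0],"turn": [0,0,0],"fingers": 0},{"dp": [-0.36,-0.61,0],"turn": [0,0,0],"fingers": 0}]}}

```text
clock: 17.97
eef_pos: [495.9, 190.2, 130.1]
tcp_rot: [-3.141, 0.0, 1.679]
contact_force: [0.2, -0.7, 0.5]
opening: 0.999
grasp_force: 0.0
```

Emit:
{"fn": "play_rows", "kwargs": {"rows": [{"dp": [-0.36,-0.61,0],"turn": [0,0,0],"fingers": 0},{"dp": [0,0,0],"turn": [0,0,0],"fingers": 0},{"dp": [0,0,0],"turn": [0,0,0],"fingers": 0},{"dp": [0,0,0],"turn": [0,0,0],"fingers": 0}]}}

```text
clock: 18.3
eef_pos: [475.5, 174.4, 130.8]
tcp_rot: [3.14, -0.0, 1.679]
contact_force: [0.5, -0.4, -0.9]
opening: 0.999
grasp_force: 0.0
```

Run:
```python
from h import *
s=r.sense(); p=s["eef_pos"]; print(p,s["tcp_rot"]); print(go(p,PK["yellow"],19))
```

```text
[475.46378152 174.36601584 130.75978484] [ 3.14016906e+00 -4.04366908e-04  1.67896028e+00]
[-0.   -0.02  2.79]
```

Emit:
{"fn": "play_rows", "kwargs": {"rows": [{"dp": [0,0,0.7],"turn": [0,0,0],"fingers": 0},{"dp": [0,0,0.8],"turn": [0,0,0],"fingers": 0},{"dp": [0,0,0.7],"turn": [0,0,0],"fingers": 0},{"dp": [0,0,0.4],"turn": [0,0,0],"fingers": 0},{"dp": [0,0,0.19],"turn": [0,0,0],"fingers": 0}]}}

```text
clock: 18.72
eef_pos: [474.3, 174.2, 16.3]
tcp_rot: [-3.139, 0.001, 1.68]
contact_force: [-0.4, -0.2, 0.8]
opening: 1.001
grasp_force: 0.0
```

Emit:
{"fn": "play_rows", "kwargs": {"rows": [{"dp": [0,0,0],"turn": [0,0,0],"fingers": 0.3},{"dp": [0,0,0],"turn": [0,0,0],"fingers": 0.5},{"dp": [0,0,0],"turn": [0,0,0],"fingers": 0.65},{"dp": [0,0,0],"turn": [0,0,0],"fingers": 0.8},{"dp": [0,0,0],"turn": [0,0,0],"fingers": 1}]}}

```text
clock: 19.13
eef_pos: [475.4, 174.3, 20.0]
tcp_rot: [3.14, -0.001, 1.679]
contact_force: [-2.5, -0.9, 20.1]
opening: 0.307
grasp_force: 41.2
```

Emit:
{"fn": "play_rows", "kwargs": {"rows": [{"dp": [0,0,0],"turn": [0,0,0],"fingers": 1},{"dp": [0,0,0],"turn": [0,0,0],"fingers": 1},{"dp": [0,0,0],"turn": [0,0,0],"fingers": 1}]}}

```text
clock: 19.38
eef_pos: [475.4, 174.3, 20.2]
tcp_rot: [3.139, -0.001, 1.679]
contact_force: [-0.7, -0.3, 5.6]
opening: 0.305
grasp_force: 38.9
```

Emit:
{"fn": "play_rows", "kwargs": {"rows": [{"dp": [0,0,-0.3],"turn": [0,0,0],"fingers": 1},{"dp": [0,0,-0.6],"turn": [0,0,0],"fingers": 1},{"dp": [0,0,-0.8],"turn": [0,0,0],"fingers": 1},{"dp": [0,0,-0.7],"turn": [0,0,0],"fingers": 1},{"dp": [0,0,-0.4],"turn": [0,0,0],"fingers": 1}]}}

```text
clock: 19.8
eef_pos: [475.8, 174.5, 134.5]
tcp_rot: [3.137, -0.001, 1.679]
contact_force: [1.0, 0.3, 0.5]
opening: 0.298
grasp_force: 39.7
```

Run:
```python
from h import *
s=r.sense(); p=s["eef_pos"]; print(p,s["tcp_rot"],s["opening"],s["grasp_force"]); print(go(p,PL["yellow"],130))
f=r.grab_frame("scene"); cv2.imwrite("pics/s6.png",cv2.resize(f["pixels"][100:340,200:480,::-1],None,fx=2,fy=2))
```

```text
[475.8454566  174.45436147 134.53095734] [ 3.13732590e+00 -1.03577658e-03  1.67915400e+00] 0.2975210888917009 39.7014502849197
[3.74 3.65 0.13]
```

View pics/s6.png

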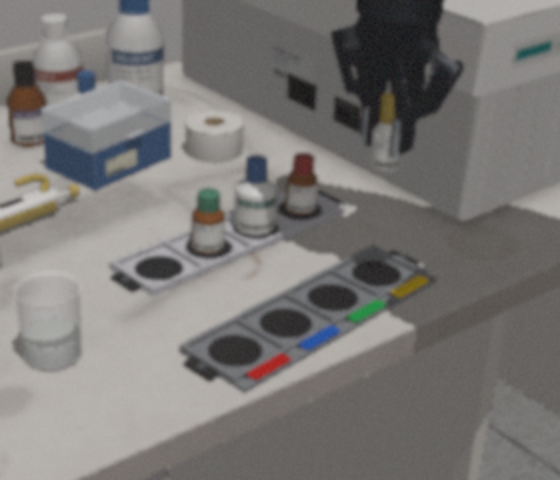

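Yellow is held upright (crop (386,130)). Carrying it to the left-end pocket.

Emit:
{"fn": "play_rows", "kwargs": {"rows": [{"dp": [0.25,0.25,0],"turn": [0,0,0],"fingers": 1},{"dp": [0.66,0.65,0],"turn": [0,0,0],"fingers": 1},{"dp": [0.66,0.65,0],"turn": [0,0,0],"fingers": 1},{"dp": [0.66,0.65,0],"turn": [0,0,0],"fingers": 1},{"dp": [0.66,0.65,0],"turn": [0,0,0],"fingers": 1}]}}

```text
clock: 20.27
eef_pos: [576.3, 302.6, 131.4]
tcp_rot: [3.141, -0.0, 1.679]
contact_force: [-0.1, -0.2, 0.5]
opening: 0.305
grasp_force: 39.7
```

Emit:
{"fn": "play_rows", "kwargs": {"rows": [{"dp": [0.57,0.55,0],"turn": [0,0,0],"fingers": 1},{"dp": [0.28,0.28,0],"turn": [0,0,0],"fingers": 1},{"dp": [0,0,0],"turn": [0,0,0],"fingers": 1},{"dp": [0,0,0],"turn": [0,0,0],"fingers": 1},{"dp": [0,0,0],"turn": [0,0,0],"fingers": 1}]}}

```text
clock: 20.68
eef_pos: [603.8, 337.7, 130.6]
tcp_rot: [-3.14, 0.001, 1.679]
contact_force: [-0.0, -0.2, 0.0]
opening: 0.303
grasp_force: 39.7
```

Run:
```python
from h import *
s=r.sense(); p=s["eef_pos"]; print(p,s["tcp_rot"],s["opening"],s["grasp_force"]); print(go(p,PL["yellow"],20))
```

```text
[603.80024701 337.74519964 130.58645752] [-3.14046580e+00  6.57485554e-04  1.67911077e+00] 0.3028652883325534 39.724170390400104
[0.03 0.03 2.76]
```

Emit:
{"fn": "play_rows", "kwargs": {"rows": [{"dp": [0.02,0,0.5],"turn": [0,0,0],"fingers": 1},{"dp": [0,0,0.8],"turn": [0,0,0],"fingers": 1},{"dp": [0,0,0.7],"turn": [0,0,0],"fingers": 1},{"dp": [0,0,0.4],"turn": [0,0,0],"fingers": 1},{"dp": [0,0,0.2],"turn": [0,0,0],"fingers": 1}]}}

```text
clock: 21.1
eef_pos: [602.3, 337.3, 24.4]
tcp_rot: [-3.138, 0.002, 1.678]
contact_force: [-0.6, 0.2, -0.7]
opening: 0.304
grasp_force: 39.7
```

Emit:
{"fn": "play_rows", "kwargs": {"rows": [{"dp": [0,0,0.1],"turn": [0,0,0],"fingers": 1},{"dp": [0,0,0.05],"turn": [0,0,0],"fingers": 1},{"dp": [0,0,0],"turn": [0,0,0],"fingers": 1},{"dp": [0,0,0],"turn": [0,0,0],"fingers": 1},{"dp": [0,0,0],"turn": [0,0,0],"fingers": 1}]}}

```text
clock: 21.52
eef_pos: [605.3, 339.8, 22.2]
tcp_rot: [3.14, -0.001, 1.679]
contact_force: [-0.4, 0.2, 0.6]
opening: 0.306
grasp_force: 39.7
```

Emit:
{"fn": "play_rows", "kwargs": {"rows": [{"dp": [0,0,0.05],"turn": [0,0,0],"fingers": 1},{"dp": [0,0,0],"turn": [0,0,0],"fingers": 1},{"dp": [0,0,0],"turn": [0,0,0],"fingers": 1}]}}

```text
clock: 21.77
eef_pos: [605.4, 339.9, 20.2]
tcp_rot: [3.14, -0.001, 1.679]
contact_force: [-0.6, 0.0, 5.1]
opening: 0.305
grasp_force: 40.3
```

Emit:
{"fn": "play_rows", "kwargs": {"rows": [{"dp": [0,0,0],"turn": [0,0,0],"fingers": 0.62},{"dp": [0,0,0],"turn": [0,0,0],"fingers": 0.5},{"dp": [0,0,0],"turn": [0,0,0],"fingers": 0.3},{"dp": [0,0,0],"turn": [0,0,0],"fingers": 0},{"dp": [0,0,0],"turn": [0,0,0],"fingers": 0}]}}

```text
clock: 22.18
eef_pos: [604.5, 339.4, 18.7]
tcp_rot: [-3.141, 0.0, 1.679]
contact_force: [0.4, -0.2, 0.0]
opening: 0.903
grasp_force: 0.0
```

Emit:
{"fn": "play_rows", "kwargs": {"rows": [{"dp": [0,0,0],"turn": [0,0,0],"fingers": 0},{"dp": [0,0,0],"turn": [0,0,0],"fingers": 0},{"dp": [0,0,0],"turn": [0,0,0],"fingers": 0}]}}

```text
clock: 22.43
eef_pos: [604.6, 339.4, 18.8]
tcp_rot: [-3.142, 0.0, 1.679]
contact_force: [-0.5, -0.4, 0.0]
opening: 1.0
grasp_force: 0.0
```

Emit:
{"fn": "play_rows", "kwargs": {"rows": [{"dp": [0,0,-0.4],"turn": [0,0,0],"fingers": 0},{"dp": [0,0,-0.8],"turn": [0,0,0],"fingers": 0},{"dp": [0,0,-0.9],"turn": [0,0,0],"fingers": 0},{"dp": [0,0,-0.9],"turn": [0,0,0],"fingers": 0},{"dp": [0,0,-0.5],"turn": [0,0,0],"fingers": 0}]}}

```text
clock: 22.85
eef_pos: [606.0, 340.2, 163.3]
tcp_rot: [3.137, -0.002, 1.679]
contact_force: [1.4, 0.7, 0.7]
opening: 0.997
grasp_force: 0.0
```

Emit:
{"fn": "play_rows", "kwargs": {"rows": [{"dp": [0,-0.9,0],"turn": [0,0,0],"fingers": 0},{"dp": [0,-0.9,0],"turn": [0,0,0],"fingers": 0},{"dp": [0,-0.9,0],"turn": [0,0,0],"fingers": 0},{"dp": [0,-0.9,0],"turn": [0,0,0],"fingers": 0},{"dp": [0,0,0],"turn": [0,0,0],"fingers": 0}]}}

```text
clock: 23.27
eef_pos: [454.9, 321.9, 158.1]
tcp_rot: [-3.136, 0.002, 1.68]
contact_force: [0.5, 0.0, -0.4]
opening: 0.997
grasp_force: 0.0
```

Emit:
{"fn": "play_rows", "kwargs": {"rows": [{"dp": [0,0,0],"turn": [0,0,0],"fingers": 0},{"dp": [0,0,0],"turn": [0,0,0],"fingers": 0},{"dp": [0,0,0],"turn": [0,0,0],"fingers": 0}]}}

```text
clock: 23.52
eef_pos: [462.7, 324.3, 159.2]
tcp_rot: [3.14, -0.001, 1.679]
contact_force: [0.1, 0.3, 0.3]
opening: 1.002
grasp_force: 0.0
```

Run:
```python
from h import *
s=r.sense(); print(s["eef_pos"])
f=r.grab_frame("top"); roi=np.zeros((480,640),bool); roi[140:240,268:480]=1
for n in HUE:
    for a,c_,b in blobs(colour(f,n)&roi,25): print(n,a,b,ray(f,c_,TOP[n]).round(1),PL[n].round(1))
cv2.imwrite("pics/t4.png",f["pixels"][:,:,::-1])
```

```text
[462.72065407 324.27028951 159.18322456]
red 252 [444 163  18  18] [619.6 146.4] [620.7 147.5]
blue 160 [399 163  16  17] [617.7 210.2] [615.4 211.3]
yellow 94 [307 176  11  12] [605.9 339.1] [604.9 338.9]
```

View pics/t4.png

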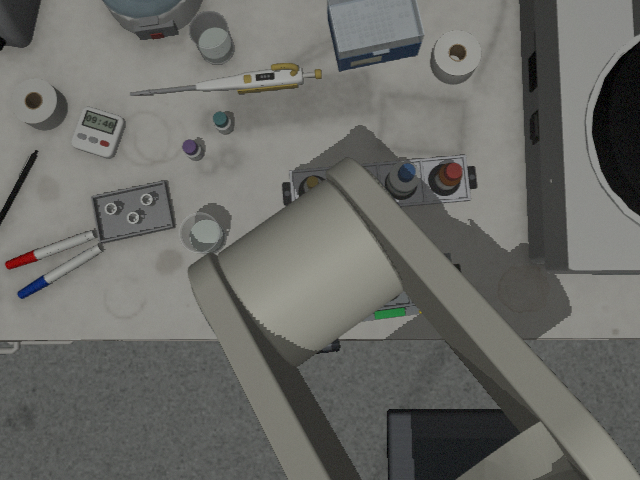

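Yellow, blue and red are in place, and the beaker still stands at (204,233). Green is hidden behind the arm, so I'll check it in the scene view.

Run:
```python
from h import *
f=r.grab_frame("scene"); cv2.imwrite("pics/s7.png",cv2.resize(f["pixels"][100:340,200:480,::-1],None,fx=2,fy=2))
```

```text
(no output)
```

View pics/s7.png

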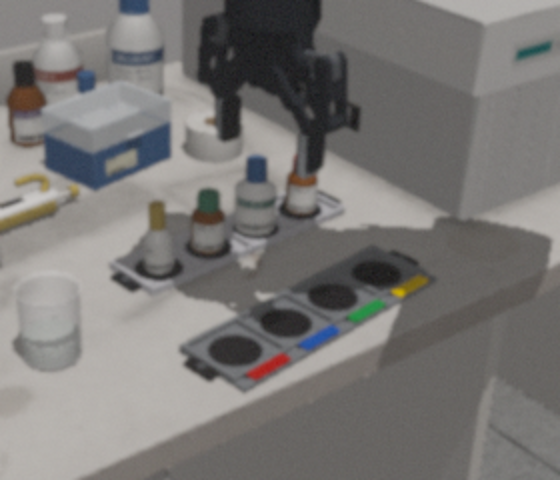

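All four stand upright, left to right yellow (158,240), green (208,225), blue (256,200), red (302,190). The gripper is clear of everything.

```bash
python3 -c "
from rig import r
print(r.sign_off())"
```

```text
the job is handed in; nothing more can be done
None
```

The four bottles stand upright in the run rack in reverse order (left to right: yellow, green, blue, red), the beaker was not disturbed, and the job is handed in at about 24 s; the hand-in returned no verdict.

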